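# Ease off the curd press: lift the ratchet pawl, let the drum back, drop the pawl

### The job

The curd press on the worktop is wound up and its pawl holds the toothed wheel. Press the black thumb paddle down just far enough to lift the pawl clear of the teeth, without forcing it hard onto its stop, and keep it there while the drum winds slowly back by itself; then let go in time for the pawl to drop in and hold the drum with its crank hanging straight down, never letting it run on past that. Do not touch the drum or crank, leave the other things where they stand, and take the hand away.

Things in the scene. Friction and masses are not known exactly. Their poses are not given: they have to be found in the camera images.
- stand: Stand of the curd press, fixed: pale wooden board 155x200x18 mm, two steel columns, white mould. Origin on the worktop, 12 mm in front of the board's centre; z up, front (crank) side = -x, +y = left seen from the front. An aluminium head clamped on the columns carries drum, crank and pawl; its height varies by 20 mm from start to start and is NOT measured: feel for the paddle.
- paddle_low (a point): Point fixed to the stand (axes as the stand's): where the centre of the paddle's top lies with the head at its lowest and the pawl seated, 147 mm over the worktop; the true one is straight above by 0 to 20 mm (unmeasured). Paddle: black, 32x32 mm, 6 thick, on the pawl's tail, outermost on the right, free for 40 mm all round. Pressed down 10 mm it lifts the pawl clear; rubber buffer at 13 mm.
- pin_low (a point): Point fixed to the stand: where the pawl's pin (along the stand's x) is with the head at its lowest, 138 mm up, 67 mm left of the paddle (truly 0 to 20 higher). Drum axis: 61 mm left of it, 13 mm lower. Rack rod, 290 mm high: 75 mm behind, 61 mm left. Force at the paddle: 5 to 8 N while the nose rubs up the loaded tooth, 2 to 4 N once clear; on the buffer 6 N more per mm; over 25 N is too hard.
- drum (a joint): Drum angle, rad, with 88 mm wheel (12 saw teeth 0.524 apart) and 52 mm crank: 0 = crank straight down, + = wound up (anticlockwise from the front). While the pawl is clear it turns back by itself at 0.16 to 0.18 rad/s. It starts held 2, 3 or 4 teeth above 0. Paddle let go with the drum between 0.48 and 0.08: the pawl drops in and catches at 0; let go later it runs on too far.
- shaker: Bystander: small salt shaker, 44 x 90 mm, left of the press; origin under its centre.
- dark_jar: Bystander: spice jar with dark cap, 41 x 105 mm, right of the press; origin under its centre.
- red_jar: Bystander: spice jar with red cap, 44 x 106 mm, behind on the right; origin under its centre.
- flask: Bystander: yellow insulated cup with black lid, 86 x 170 mm, on the left; origin under its centre.
- salt_mill: Bystander: wooden mill, 58 x 170 mm, behind on the right; origin under its centre.
- yellow_jar: Bystander: spice jar with yellow cap, 45 x 98 mm, far on the left; origin under its centre.

How it is judged:
By the outcome, as a careful person would: the job done as asked, in the order asked, and still so for the second after the job is handed in, with the robot touching nothing.
It also fails if it takes over 58 s, if anything falls off the work surface, if the arm or the gripper's body presses on something with over 40 N, if the wrist force passes 120 N, or if a joint passes its speed limit or range.

### The arm

A 6-joint arm with a two-finger parallel gripper is mounted at the origin on a cart in front of the work surface, level with it; the furniture and walls round the work are solid. World frame = base frame: x ahead of the robot, y to its left, z up, the work surface at z = 0. Lengths are in m, angles in rad, forces in N, time in s.
With the tool pointing down it reaches from about 0.35 to 0.975 m from the base axis. Payload 4.9 kg.
Tool frame: the origin (TCP) lies at the very end of the fingers, on their centre line; the grasp point (between the pads) lies 19 mm behind it; x points along the fingers, y is the direction in which the jaws open and shut, and the axes are right-handed (so a half turn about x gives the same grasp; the last joint's range is limited). The gripper opens to 85 mm and grips with 20 to 120 N. Pads are 22 mm wide; open, the fingers measure 114 mm over their backs; the gripper's body (76 mm by 85 mm) begins 54 mm behind the grasp point. The pads swing forward as they close: fully open they stand 13 mm farther back than shut.
Start: joints at [-1.279, 0.053, 1.613, -0, 1.476, -0.119], TCP at [0.25, -0.573, 0.231] pointing down, gripper open.
Joint ranges: [-3.01, 3.01], [-1.01, 2.22], [0.06, 2.58], [-1.02, 4.17], [0.09, 2.62], [-3.14, 3.14]. Speed limits (rad/s): [2.57, 2.57, 3.14, 3.14, 3.14, 3.14].

### API

Orientations are given as a unit quaternion [w, x, y, z].
In Python, from plant import manip gives the robot as it stands.
- The arm moves only by the tool play_rows, never from a script. Its argument "plan" is a list of rows, each a list of 5 numbers: the shift along the tool's x, y, z in mm, then the turn about the tool's x in rad, then the closure, from -1 (fully open) to 1 (shut). A call has 1 to 8 rows; each row is the pose to reach, as a shift and turn from the pose commanded when the call began, along the tool's axes at that moment; what a row does not reach only later rows make up. A row lasts 1/8 s, in which the tool goes at most 62.5 mm and 10.7 degrees, less where a joint would pass 70% of its speed; a pose out of reach is approached as far as the arm can. A call with a gripper value outside its range is refused whole. The fingers move at their own pace and stop on an object; the grip force is fixed at half the most. Time passes only in rows, so rows that repeat a pose let the fingers close. It gives the time, the measured TCP pose, the force and the opening at its end, in the units of the state.
- manip.state(): the state, without advancing time (a new reading comes with each control period).
- manip.grab_frame(name): name is "scene" or "top" or "wrist"; returns a dict with "img" (420x560x3 uint8, red, green, blue), "range_z" (420x560 float32, m along the optical axis (not along the pixel's ray), 0 where there is no reading), "fx", "fy", "cx", "cy" (pixels), "origin" and "rotation" of the camera in the world. Camera axes: x right, y up, looking along -z (the intrinsics and any distortion apply to the point x, -y, -z); pixel columns grow to the right and rows downward; lengths in m; the calibration is good to about 2 mm. A picture is of the moment at which its call begins.
- manip.job_done(): hands the job in, once; it reports no verdict.
The state is a dict: "time": time; "joint_pos": joint angles; "joint_vel": joint speeds; "joint_efforts": joint torques, N m; "tool_pos": TCP position; "tool_rot": TCP orientation; "contact_force": force on the tool from outside, world axes, zero at the start; "ft_torque": the same for the moment, N m; "gripper_width": opening from 0.0 (shut) to 1.0 (fully open).
Only numpy, scipy, OpenCV 4.12 (cv2) and the standard library are available. Lean on these libraries where they do the work, as an engineer would, in place of code of your own. Each camera call takes 0.05 s, during which the arm holds its last target. There are 200 camera calls.

## Working session

There is one attempt and no reset: what is moved stays moved. The work goes in short steps, Python scripts to look and compute and a tool call to move; the robot and the scene stay as the last step left them, time stands still between calls to the robot, and variables do not carry over. Pictures are saved under pics/ and viewed, about 8 in all and at most 12, crops included, and the job is handed in when it is done.

Besides the shell and the picture viewer there is one more tool, called after "Emit:" as name([rows], argument=value, ...), one row to a line, values as JSON. play_rows: Moves the arm, as the interface text tells. Its arguments: {"type":"object","properties":{"plan":{"type":"array"}},"required":["plan"]}

```bash
mkdir -p pics
cat > h.py <<'E'
import numpy as np, cv2
from plant import manip
def grab(n,fn):
    f=manip.grab_frame(n); cv2.imwrite(f'pics/{fn}.png',cv2.cvtColor(f['img'],cv2.COLOR_RGB2BGR)); np.savez(f'pics/{fn}.npz',**{k:v for k,v in f.items()}); return f
def pts(f):
    z=f['range_z']; v,u=np.mgrid[:z.shape[0],:z.shape[1]]
    c=np.stack([(u-f['cx'])/f['fx']*z,-(v-f['cy'])/f['fy']*z,-z],-1)
    return c@np.array(f['rotation']).T+f['origin']
E
python3 - <<'E'
from h import *
for n in('scene','top'):
    f=grab(n,n+'0'); print(n,f['origin'],f['rotation'],f['fx'],f.keys())
a=cv2.imread('pics/scene0.png');b=cv2.imread('pics/top0.png')
s=manip.state();print(s['time'],s['tool_pos'],s['tool_rot'],s['contact_force'])
E
```

```text
scene [-0.69595085  0.06391343  1.03411029] [ 0.64898215  0.325185   -0.31759577 -0.61009001] 475.6977566281511 dict_keys(['img', 'range_z', 'fx', 'fy', 'cx', 'cy', 'origin', 'rotation'])
top [0.46255733 0.14105878 1.28284787] [ 0.70841526  0.0266033  -0.03542414 -0.70440415] 386.4803560678281 dict_keys(['img', 'range_z', 'fx', 'fy', 'cx', 'cy', 'origin', 'rotation'])
0.1 [ 0.2494172  -0.57243897  0.23018777] [-0.14355292 -0.69218153 -0.1449074   0.69229988] [ 0.23262518 -0.00400099  0.40958946]
```

View pics/scene0.png

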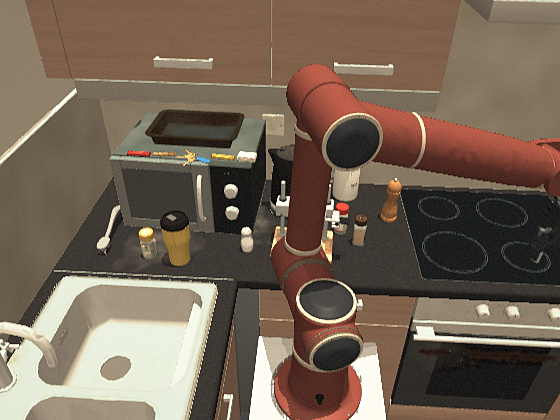

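View pics/top0.png

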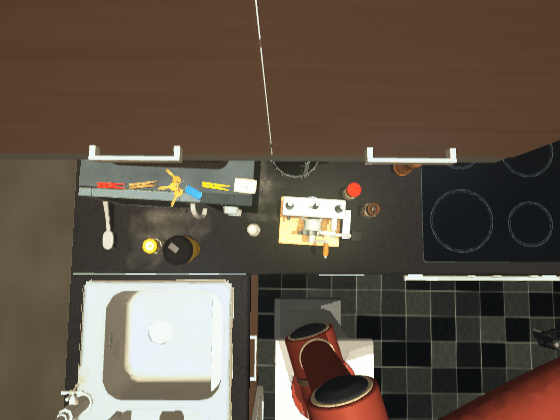

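The scene view has the arm in front of the press. The top view shows the press at about (315,222), with the dark jar at (371,210) and the red jar at (353,190). I'll zoom in there.

```bash
sed -i "s/^import numpy as np, cv2/import numpy as np, cv2\nfrom scipy.spatial.transform import Rotation as R/; s/np.array(f\['rotation'\]).T/R.from_quat(np.array(f['rotation'])[[1,2,3,0]]).as_matrix().T/" h.py
python3 - <<'E'
from h import *
f=dict(np.load('pics/top0.npz')); P=pts(f)
b=cv2.imread('pics/top0.png')[180:270,260:400]
cv2.imwrite('pics/c.png',cv2.resize(np.clip(b.astype(float)*1.3,0,255).astype(np.uint8),None,fx=5.6,fy=5.6,interpolation=cv2.INTER_CUBIC))
for r in range(190,256,4):
    print(r,' '.join('%3d'%(1000*P[r,c,2]) for c in range(272,384,4)))
for p in [(222,282),(246,282),(246,340),(205,350),(210,371),(190,353),(230,254)]: print(p,P[p].round(3))
np.set_printoptions(suppress=True)
# board mask: height 10..26mm
m=(abs(P[...,2]-.018)<.007); m[:, :270]=0; m[:,365:]=0; m[:190]=0; m[260:]=0
m=cv2.morphologyEx(m.astype(np.uint8),cv2.MORPH_OPEN,np.ones((2,2)))
q=P[m>0][:,:2].astype(np.float32); print(len(q),cv2.minAreaRect(q))
E
```

```text
190  -1   5   1  -1  -2   1   2   0   0  -3   2  -1   3   0   0  -2  -1   2  46 102 104 106 108   1   0   0  -3   0
194  -3 1282   1  -1   0   0  -5   0  -3   3  -3   0   3   2   0   3  -7   3  52  99 104 102  -1  -2   5  -1  -2  -2
198  -6   2   3 161 162 159 160 163 159 157  72  80  -3   0   0   1  -5   0  17  57  76   5   0  -7  -1  -2  -3  -4
202  -3   2   2 161 231 160 158 159 154 158 160 160 160 159 157 157 159 160 164   0   2  -2  -3   0  -1   0  -2   0
206  -1   5  -1 160 209 174 160 158 158 157 163 249 158 161 160 159 168 226 229  -4  -4   2   2  49 104 103 102   1
210   2  -5  10 161 162 162 161 161 160 158 159 161 159 160 156 162 171 200 160  -1   1   0   1  67 105 104 105   1
214  -4   0  15 158 164 160 160 157 159 161 161 160 159 160 161 159 160 163 160 135  -2   0   4  61  89 104 105  -2
218   5  -4  15  19 133  22  18  18  65 144 154 150 139 150 156 155 162 161 156 136  -2   2   3   0   5  -4   3   0
222   4   1  13  15  20  18  19  20 144 160 162 160 150  17  18 157 159   0 137 133   0   2   0   2   1   0  -4   0
226  -1   2  16  14  19  16  14  15 147 160 163 160 145
[... 514 characters left out ...]
 0   1   0
246  -2   0   2   0  -3   0   5   0   0  -3  -6  -1   0 182 173  14  20  -1   0   0  -2   0  -1   1   0  -1  -1  -1
250  -2   1  -1   2  -1   2  -1   0   0   2  -2   1   0 178 175   2   2  -1  -4  -2   0   3   2   0  -1  -1 1282  -3
254   2   0   0  -4   2  -3   0   0   5   1   0   1   0 178 175  -1  -2   0   5   1   4   4   0  -4   1   0   1   1
(222, 282) [0.531 0.14  0.016]
(246, 282) [0.453 0.14  0.001]
(246, 340) [ 0.454 -0.053 -0.001]
(205, 350) [ 0.591 -0.087 -0.001]
(210, 371) [ 0.565 -0.134  0.101]
(190, 353) [ 0.626 -0.078  0.104]
(230, 254) [0.502 0.226 0.09 ]
1037 ((0.5267927646636963, 0.04580211266875267), (0.20281419157981873, 0.15011751651763916), 85.16464233398438)
```

View pics/c.png

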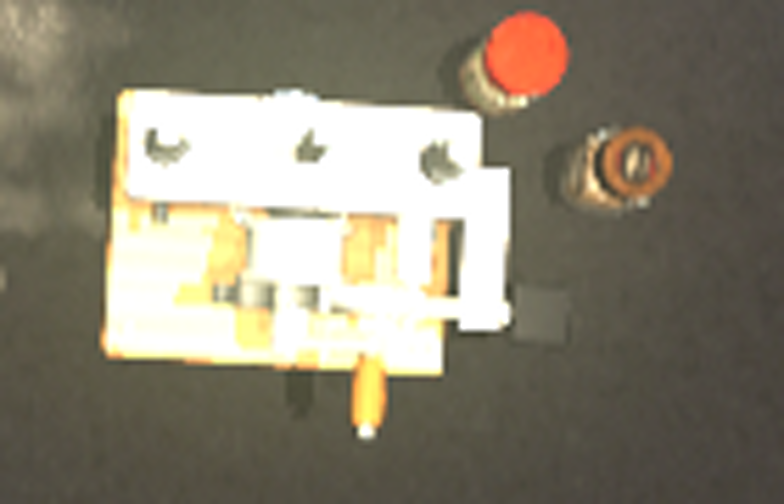

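The crop shows the paddle as a dark square at crop (540,315), about pixel (356,236). The crank handle is at the upper right, so the drum is 4 teeth up. Next I'll get exact values and tool-axis shifts.

Run:
```python
from h import *
np.set_printoptions(suppress=True,precision=4)
f=dict(np.load('pics/top0.npz')); P=pts(f)
w=P[228:246,348:366]; m=(w[...,2]>.14)&(w[...,2]<.17)&(f['img'][228:246,348:366].max(-1)<110)
q=w[m]; print(len(q),np.median(q,0),q.min(0),q.max(0),cv2.minAreaRect(q[:,:2].astype(np.float32)))
h=P[240:258,318:332]; hm=(h[...,2]>.165); q2=h[hm]; print('handle',q2.min(0),q2.max(0),q2.mean(0))
dr=P[218:232,304:322]; print('drum y', np.median(dr[dr[...,2]>.13],0))
s=manip.state(); M=R.from_quat(np.array(s['tool_rot'])[[1,2,3,0]]).as_matrix(); print(M)
p=np.r_[(q[:,:2].min(0)+q[:,:2].max(0))/2,.21]; print(p,'shift mm',M.T@(p-s['tool_pos'])*1000, s['gripper_width'])
```

```text
118 [ 0.4841 -0.0759  0.1558] [ 0.4695 -0.091   0.1505] [ 0.4988 -0.0608  0.1619] ((0.48417118191719055, -0.07593733817338943), (0.029200425371527672, 0.03022073581814766), 0.09874091297388077)
handle [0.4234 0.0079 0.1666] [0.4691 0.0333 0.1839] [0.4485 0.0169 0.1769]
drum y [0.5156 0.0524 0.1599]
[[-0.0006  0.3994 -0.9168]
 [ 0.0018 -0.9168 -0.3994]
 [-1.     -0.0019 -0.0002]]
[ 0.4842 -0.0759  0.21  ] shift mm [  20.9717 -361.4022 -413.4871] 1.0021669216599303
```

The paddle is at (0.484,-0.076), top about 156 mm, which fits the 29x30 mm size seen. The handle position matches 2.09 rad.

Emit:
play_rows([
  [0, -40, -46, 0, 1],
  [0, -80, -92, 0, 1],
  [0, -120, -138, 0, 1],
  [0, -161, -184, 0, 1],
  [0, -201, -230, 0, 1],
  [0, -241, -276, 0, 1],
  [0, -281, -322, 0, 1],
  [0, -321, -368, 0, 1],
])

```text
time: 1.1
tool_pos: [0.4591, -0.1298, 0.231]
tool_rot: [0.144, 0.692, 0.144, -0.692]
contact_force: [0.9, -0.0, -0.4]
gripper_width: 0.003
```

Emit:
play_rows([
  [0, -20, -23, 0, 1],
  [0, -40, -45, 0, 1],
  [15, -40, -45, 0, 1],
  [22, -40, -45, 0, 1],
  [22, -40, -45, 0, 1],
])

```text
time: 1.72
tool_pos: [0.483, -0.0777, 0.2077]
tool_rot: [-0.143, -0.691, -0.144, 0.693]
contact_force: [-0.9, 1.0, -0.4]
gripper_width: -0.004
```

Run:
```python
from h import *
np.set_printoptions(suppress=True,precision=4)
f=grab('top','top1'); g=grab('wrist','wr1')
cv2.imwrite('pics/m.png',np.hstack([cv2.resize(cv2.imread('pics/top1.png')[185:265,270:390],(400,267)),cv2.resize(cv2.imread('pics/wr1.png'),(356,267))]))
s=manip.state(); print(s['time'],s['tool_pos'],s['contact_force'],s['gripper_width'],s['joint_pos'])
```

```text
1.825 [ 0.4838 -0.0779  0.2091] [ 0.1445  0.4606 -1.2502] -0.0009346644896022956 [-0.3115 -0.2648  1.9436 -0.0001  1.4631  0.8499]
```

View pics/m.png

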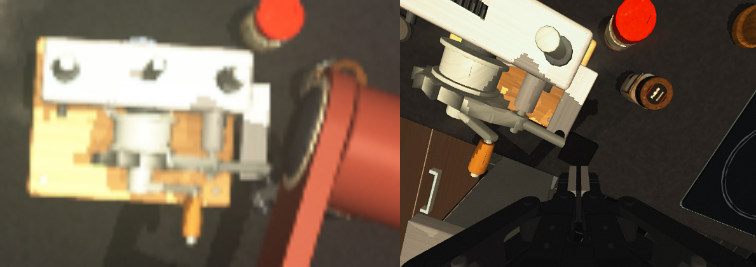

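The wrist view shows the fingertip lined up with the black paddle, and it sees the wheel and the orange crank handle well. I'll descend and feel for the paddle.

Emit:
play_rows([
  [10, 0, 0, 0, 1],
  [20, 0, 0, 0, 1],
  [30, 0, 0, 0, 1],
  [38, 0, 0, 0, 1],
  [40, 0, 0, 0, 1],
  [42, 0, 0, 0, 1],
  [44, 0, 0, 0, 1],
  [44, 0, 0, 0, 1],
])

```text
time: 2.82
tool_pos: [0.4841, -0.0771, 0.1654]
tool_rot: [0.144, 0.692, 0.144, -0.692]
contact_force: [-0.9, 0.2, 0.3]
gripper_width: -0.002
```

Emit:
play_rows([
  [1, 0, 0, 0, 1],
  [2, 0, 0, 0, 1],
  [3, 0, 0, 0, 1],
  [3, 0, 0, 0, 1],
])

```text
time: 3.32
tool_pos: [0.484, -0.0771, 0.1622]
tool_rot: [-0.144, -0.692, -0.144, 0.692]
contact_force: [0.6, -0.5, 0.0]
gripper_width: 0.003
```

Emit:
play_rows([
  [1, 0, 0, 0, 1],
  [2, 0, 0, 0, 1],
  [2, 0, 0, 0, 1],
])

```text
time: 3.7
tool_pos: [0.4841, -0.0771, 0.1605]
tool_rot: [0.144, 0.692, 0.144, -0.692]
contact_force: [-0.0, -0.1, 1.2]
gripper_width: -0.0
```

Emit:
play_rows([
  [1, 0, 0, 0, 1],
  [2, 0, 0, 0, 1],
  [2, 0, 0, 0, 1],
])

```text
time: 4.08
tool_pos: [0.4842, -0.0773, 0.1588]
tool_rot: [0.144, 0.692, 0.144, -0.692]
contact_force: [-1.9, -0.2, 5.1]
gripper_width: 0.001
```

Emit:
play_rows([
  [1, 0, 0, 0, 1],
  [2, 0, 0, 0, 1],
  [3, 0, 0, 0, 1],
  [4, 0, 0, 0, 1],
  [5, 0, 0, 0, 1],
  [6, 0, 0, 0, 1],
])

```text
time: 4.82
tool_pos: [0.4842, -0.0777, 0.153]
tool_rot: [0.145, 0.692, 0.144, -0.692]
contact_force: [-3.4, -1.3, 5.3]
gripper_width: -0.001
```

Emit:
play_rows([
  [1, 0, 0, 0, 1],
  [2, 0, 0, 0, 1],
])

```text
time: 5.08
tool_pos: [0.4842, -0.0776, 0.1505]
tool_rot: [0.145, 0.692, 0.144, -0.692]
contact_force: [-1.7, -2.3, 2.8]
gripper_width: -0.001
```

Emit:
play_rows([
  [0.7, 0, 0, 0, 1],
])

```text
time: 5.2
tool_pos: [0.4842, -0.0776, 0.1496]
tool_rot: [0.145, 0.692, 0.144, -0.692]
contact_force: [-1.5, -2.5, 3.4]
gripper_width: -0.001
```

Emit:
play_rows([
  [0.7, 0, 0, 0, 1],
])

```text
time: 5.32
tool_pos: [0.4843, -0.0776, 0.1492]
tool_rot: [0.145, 0.692, 0.144, -0.692]
contact_force: [-2.0, -3.0, 5.0]
gripper_width: -0.006
```

Emit:
play_rows([
  [0, 0, 0, 0, 1],
  [0, 0, 0, 0, 1],
  [0, 0, 0, 0, 1],
])

```text
time: 5.7
tool_pos: [0.4842, -0.0775, 0.1493]
tool_rot: [0.145, 0.692, 0.144, -0.692]
contact_force: [-2.1, -4.6, 5.1]
gripper_width: 0.002
```

Run:
```python
from h import *
g=grab('wrist','wr2'); s=manip.state(); print(s['time'],s['tool_pos'],s['contact_force'])
a=cv2.imread('pics/wr2.png')[0:300,0:400]; cv2.imwrite('pics/m2.png',cv2.resize(a,(800,600)))
```

```text
5.75 [ 0.48421803 -0.07751624  0.14925614] [-1.5493817  -4.31198503  6.20745411]
```

View pics/m2.png

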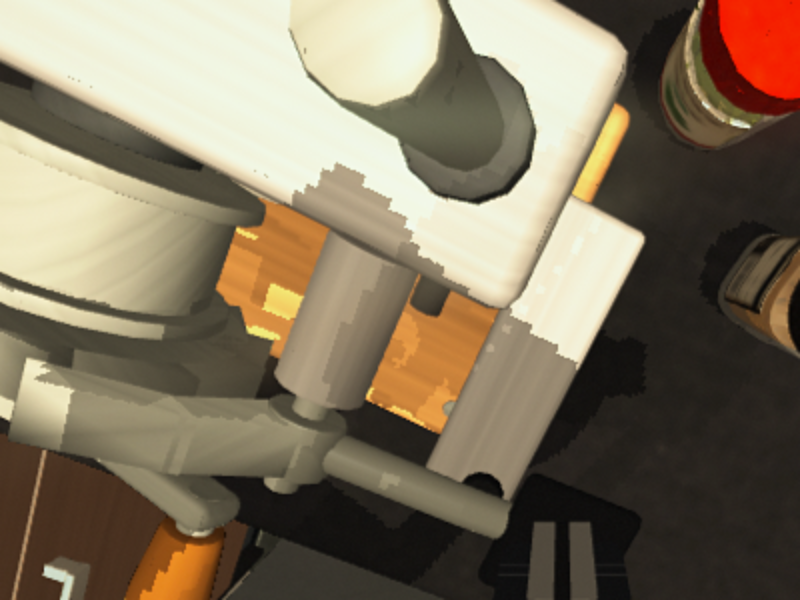

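The view shows the wheel, the crank arm and the orange handle at the lower left, with the pawl tail over to the paddle. I'll track the handle's 3D position from here.

```bash
cat >> h.py <<'E'
def ang(f):
    P=pts(f); hsv=cv2.cvtColor(f['img'],cv2.COLOR_RGB2HSV)
    e=np.array([-.085,-.996]); n=np.array([.996,-.085])
    q=P-np.array([.495,.0515,.138]); r=q[...,:2]@e; b=q[...,:2]@n; z=q[...,2]
    m=(hsv[...,0]<20)&(hsv[...,1]>130)&(b<-.025)&(b>-.09)&(f['range_z']>0)&(np.hypot(r,z)<.08)&(np.hypot(r,z)>.03)
    if m.sum()<20: return None
    r,z,b=r[m],z[m],b[m]
    return m.sum(),np.median(r),np.median(z),np.median(b),np.arctan2(np.median(r),-np.median(z))
E
python3 - <<'E'
from h import *
print(ang(dict(np.load('pics/wr1.npz')))); print(ang(dict(np.load('pics/wr2.npz'))))
print(ang(dict(np.load('pics/top0.npz'))))
f=grab('wrist','wr3');print(manip.state()['time'],ang(f))
E
```

```text
(np.int64(1470), np.float64(0.04784166714294553), np.float64(0.03186917025488438), np.float64(-0.04464754181559491), np.float64(2.1584330985598337))
(np.int64(2595), np.float64(0.05179149872822886), np.float64(0.024628726933076245), np.float64(-0.04371938341127062), np.float64(2.014681975742832))
(np.int64(63), np.float64(0.04021186974114719), np.float64(0.0397893516475466), np.float64(-0.045838342474485004), np.float64(2.3509131437593753))
5.8 (np.int64(2589), np.float64(0.051984523816911626), np.float64(0.02416817402166352), np.float64(-0.04380943668479729), np.float64(2.0059807735589152))
```

Emit:
play_rows([
  [0, 0, 0, 0, 1],
  [0, 0, 0, 0, 1],
  [0, 0, 0, 0, 1],
  [0, 0, 0, 0, 1],
])

```text
time: 6.3
tool_pos: [0.4842, -0.0775, 0.1492]
tool_rot: [0.145, 0.692, 0.144, -0.692]
contact_force: [-2.1, -4.6, 5.4]
gripper_width: -0.002
```

Run:
```python
from h import *
f=grab('wrist','wr4');s=manip.state();print(s['time'],s['tool_pos'],s['contact_force'],ang(f))
```

```text
6.35 [ 0.48424161 -0.07752344  0.1492732 ] [-1.91626596 -3.83568627  4.53405598] (np.int64(2427), np.float64(0.05331174455915166), np.float64(0.01926813320177284), np.float64(-0.04391700820640213), np.float64(1.9176117795215326))
```

Drum turning at about 0.16 rad/s, clear at t≈4.9. I'm aiming to release at about 0.3 rad, near t≈15.5.

Emit:
play_rows([
  [0, 0, 0, 0, 1],
  [0, 0, 0, 0, 1],
  [0, 0, 0, 0, 1],
  [0, 0, 0, 0, 1],
  [0, 0, 0, 0, 1],
  [0, 0, 0, 0, 1],
  [0, 0, 0, 0, 1],
  [0, 0, 0, 0, 1],
])

```text
time: 7.35
tool_pos: [0.4842, -0.0775, 0.1493]
tool_rot: [0.145, 0.692, 0.144, -0.692]
contact_force: [-2.6, -4.9, 5.2]
gripper_width: 0.004
```

Emit:
play_rows([
  [0, 0, 0, 0, 1],
  [0, 0, 0, 0, 1],
  [0, 0, 0, 0, 1],
  [0, 0, 0, 0, 1],
  [0, 0, 0, 0, 1],
  [0, 0, 0, 0, 1],
  [0, 0, 0, 0, 1],
  [0, 0, 0, 0, 1],
])

```text
time: 8.35
tool_pos: [0.4842, -0.0775, 0.1492]
tool_rot: [0.145, 0.692, 0.144, -0.692]
contact_force: [-1.5, -4.2, 4.4]
gripper_width: 0.001
```

Emit:
play_rows([
  [0, 0, 0, 0, 1],
  [0, 0, 0, 0, 1],
  [0, 0, 0, 0, 1],
  [0, 0, 0, 0, 1],
  [0, 0, 0, 0, 1],
  [0, 0, 0, 0, 1],
  [0, 0, 0, 0, 1],
  [0, 0, 0, 0, 1],
])

```text
time: 9.35
tool_pos: [0.4842, -0.0775, 0.1493]
tool_rot: [0.145, 0.692, 0.144, -0.692]
contact_force: [-1.6, -4.1, 5.3]
gripper_width: 0.004
```

Run:
```python
from h import *
f=grab('wrist','wr5');s=manip.state();print(s['time'],s['tool_pos'],s['contact_force'],ang(f))
```

```text
9.4 [ 0.48424458 -0.07751984  0.14928252] [-2.29552514 -4.449014    4.83764428] (np.int64(1710), np.float64(0.05263087927609986), np.float64(-0.008249255859734891), np.float64(-0.04493242390071469), np.float64(1.4153233041956697))
```

Emit:
play_rows([
  [0, 0, 0, 0, 1],
  [0, 0, 0, 0, 1],
  [0, 0, 0, 0, 1],
  [0, 0, 0, 0, 1],
  [0, 0, 0, 0, 1],
  [0, 0, 0, 0, 1],
  [0, 0, 0, 0, 1],
  [0, 0, 0, 0, 1],
])

```text
time: 10.4
tool_pos: [0.4842, -0.0775, 0.1493]
tool_rot: [0.145, 0.692, 0.144, -0.692]
contact_force: [-1.9, -4.5, 4.1]
gripper_width: -0.003
```

Emit:
play_rows([
  [0, 0, 0, 0, 1],
  [0, 0, 0, 0, 1],
  [0, 0, 0, 0, 1],
  [0, 0, 0, 0, 1],
  [0, 0, 0, 0, 1],
  [0, 0, 0, 0, 1],
  [0, 0, 0, 0, 1],
  [0, 0, 0, 0, 1],
])

```text
time: 11.4
tool_pos: [0.4842, -0.0775, 0.1492]
tool_rot: [0.145, 0.692, 0.144, -0.692]
contact_force: [-1.6, -3.9, 4.9]
gripper_width: -0.001
```

Emit:
play_rows([
  [0, 0, 0, 0, 1],
  [0, 0, 0, 0, 1],
  [0, 0, 0, 0, 1],
  [0, 0, 0, 0, 1],
  [0, 0, 0, 0, 1],
  [0, 0, 0, 0, 1],
  [0, 0, 0, 0, 1],
  [0, 0, 0, 0, 1],
])

```text
time: 12.4
tool_pos: [0.4842, -0.0775, 0.1493]
tool_rot: [0.145, 0.692, 0.144, -0.692]
contact_force: [-2.3, -4.0, 4.9]
gripper_width: 0.002
```

Emit:
play_rows([
  [0, 0, 0, 0, 1],
  [0, 0, 0, 0, 1],
  [0, 0, 0, 0, 1],
  [0, 0, 0, 0, 1],
  [0, 0, 0, 0, 1],
  [0, 0, 0, 0, 1],
  [0, 0, 0, 0, 1],
  [0, 0, 0, 0, 1],
])

```text
time: 13.4
tool_pos: [0.4842, -0.0775, 0.1492]
tool_rot: [0.145, 0.692, 0.144, -0.692]
contact_force: [-2.3, -4.8, 5.1]
gripper_width: 0.002
```

Run:
```python
from h import *
f=grab('wrist','wr6');s=manip.state();print(s['time'],s['tool_pos'],s['contact_force'],ang(f)); 
f=grab('scene','sc6'); print(ang(f))
a=cv2.imread('pics/wr6.png'); cv2.imwrite('pics/m3.png',a)
```

```text
13.45 [ 0.48425028 -0.07750064  0.14927314] [-1.77319831 -4.66003919  5.13617676] (np.int64(608), np.float64(0.033939353927746385), np.float64(-0.03592968626284347), np.float64(-0.05494685431644282), np.float64(0.7569192517753223))
(np.int64(40), np.float64(0.03150958911993333), np.float64(-0.03775105769632381), np.float64(-0.05476761557767694), np.float64(0.6955252643440905))
```

View pics/m3.png

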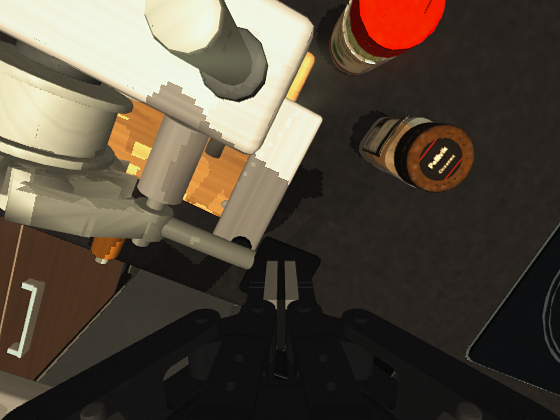

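The wrist view shows the handle swung below the head at about (105,245). Both cameras and the clock agree on ≈0.70 rad at t=13.45. I'll hold about 2.2 s more and then lift quickly.

Emit:
play_rows([
  [0, 0, 0, 0, 1],
  [0, 0, 0, 0, 1],
  [0, 0, 0, 0, 1],
  [0, 0, 0, 0, 1],
  [0, 0, 0, 0, 1],
  [0, 0, 0, 0, 1],
  [0, 0, 0, 0, 1],
  [0, 0, 0, 0, 1],
])

```text
time: 14.5
tool_pos: [0.4842, -0.0775, 0.1493]
tool_rot: [0.145, 0.692, 0.144, -0.692]
contact_force: [-1.5, -4.0, 4.9]
gripper_width: 0.001
```

Emit:
play_rows([
  [0, 0, 0, 0, 1],
  [0, 0, 0, 0, 1],
  [0, 0, 0, 0, 1],
  [0, 0, 0, 0, 1],
  [0, 0, 0, 0, 1],
  [0, 0, 0, 0, 1],
  [0, 0, 0, 0, 1],
])

```text
time: 15.38
tool_pos: [0.4842, -0.0775, 0.1492]
tool_rot: [0.145, 0.692, 0.144, -0.692]
contact_force: [-1.9, -4.2, 4.6]
gripper_width: 0.001
```

Run:
```python
from h import *
f=grab('scene','sc7');s=manip.state();print(s['time'],ang(f),s['contact_force'])
f=grab('wrist','wr7');print(ang(f))
```

```text
15.425 (np.int64(41), np.float64(0.017576732533950506), np.float64(-0.046273922618027874), np.float64(-0.054758844816249715), np.float64(0.3630080555979793)) [-2.16403125 -4.72327393  5.2895633 ]
(np.int64(195), np.float64(0.019905505064387867), np.float64(-0.043564699085472336), np.float64(-0.06045719758889344), np.float64(0.42859221020126514))
```

Scene says 0.36 and wrist 0.43, which is inside the window with margin. Releasing now.

Emit:
play_rows([
  [-15, 0, 0, 0, 1],
  [-30, 0, 0, 0, 1],
  [-45, 0, 0, 0, 1],
  [-60, 0, 0, 0, 1],
  [-75, 0, 0, 0, 1],
  [-90, 0, 0, 0, 1],
  [-90, 0, 0, 0, 1],
  [-90, 0, 0, 0, 1],
])

```text
time: 16.48
tool_pos: [0.4838, -0.077, 0.2384]
tool_rot: [-0.144, -0.692, -0.144, 0.692]
contact_force: [-0.3, 0.4, -0.2]
gripper_width: 0.003
```

Emit:
play_rows([
  [0, 30, 35, 0, 1],
  [0, 60, 70, 0, 1],
  [0, 90, 105, 0, 1],
  [0, 120, 140, 0, 1],
  [0, 150, 175, 0, 1],
  [0, 180, 210, 0, 1],
  [0, 210, 245, 0, 1],
  [0, 210, 245, 0, 1],
])

```text
time: 17.48
tool_pos: [0.3417, -0.3691, 0.2377]
tool_rot: [-0.142, -0.692, -0.143, 0.693]
contact_force: [1.1, 1.4, -0.5]
gripper_width: 0.001
```

Emit:
play_rows([
  [0, 0, 0, 0, 1],
  [0, 0, 0, 0, 1],
  [0, 0, 0, 0, 1],
  [0, 0, 0, 0, 1],
  [0, 0, 0, 0, 1],
  [0, 0, 0, 0, 1],
  [0, 0, 0, 0, 1],
  [0, 0, 0, 0, 1],
])

```text
time: 18.48
tool_pos: [0.3433, -0.3675, 0.2389]
tool_rot: [0.144, 0.692, 0.144, -0.692]
contact_force: [1.2, -0.8, -0.2]
gripper_width: 0.001
```

Run:
```python
from h import *
f=grab('scene','sc8');s=manip.state();print(s['time'],ang(f),s['tool_pos'],s['contact_force'])
f=grab('top','top8');print(ang(f)); P=pts(f); w=P[228:246,348:366]; q=w[(w[...,2]>.14)&(f['img'][228:246,348:366].max(-1)<110)]; print(np.median(q,0))
a=cv2.resize(cv2.imread('pics/sc8.png')[170:290,230:390],(400,300),interpolation=2); b=cv2.resize(cv2.imread('pics/top8.png')[180:270,260:380],(400,300),interpolation=2); cv2.imwrite('pics/m8.png',np.hstack([a,b]))
```

```text
18.525 (np.int64(44), np.float64(0.002242718821106068), np.float64(-0.04790280273783287), np.float64(-0.0547108479492577), np.float64(0.04678395026828712)) [ 0.34327085 -0.36748343  0.23892279] [-0.30687798 -0.24852828 -0.15022018]
(np.int64(55), np.float64(2.0384145608209473e-05), np.float64(-0.04680850264050973), np.float64(-0.04964159160047018), np.float64(0.00043547952123557376))
[ 0.48405433 -0.07517575  0.16017723]
```

View pics/m8.png

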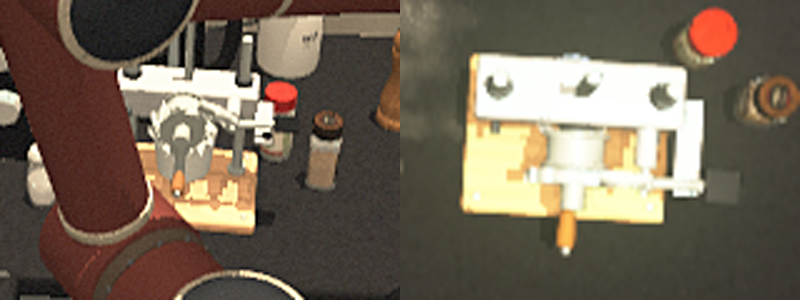

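Both pictures show the crank hanging straight down below the axis, the paddle back up at 160 mm and the jars in place. One still-standing check, then I hand in.

Emit:
play_rows([
  [0, 0, 0, 0, 1],
  [0, 0, 0, 0, 1],
  [0, 0, 0, 0, 1],
  [0, 0, 0, 0, 1],
  [0, 0, 0, 0, 1],
  [0, 0, 0, 0, 1],
  [0, 0, 0, 0, 1],
  [0, 0, 0, 0, 1],
])

```text
time: 19.58
tool_pos: [0.3433, -0.3675, 0.2389]
tool_rot: [-0.144, -0.692, -0.144, 0.692]
contact_force: [0.3, -0.1, 0.6]
gripper_width: 0.001
```

Run:
```python
from h import *
a=ang(grab('scene','sc9'))[-1];b=ang(grab('top','top9'))[-1];print(a,b)
if abs(a-.047)<.04 and abs(b)<.04: print(manip.job_done())
```

```text
0.04897071683289435 -0.009342808784601041
the job is handed in; nothing more can be done
None
```

The drum wound back and is now held by the pawl with its crank hanging straight down. I handed the job in at about 19.7 s.

- **Pressing:** With the gripper shut, I felt for the paddle and found its top at about 160 mm. I pressed it about 11 mm, short of the buffer; the readings I took while holding it down showed 4 to 6 N upward.
- **Release:** The drum turned at about 0.165 rad/s. I let go at about 0.4 rad (0.36 from the scene camera, 0.43 from the wrist camera), then moved the hand away.
- **Last checks:** Two looks a second apart showed the crank standing still. The top camera read 0.00 and then −0.01 rad. The scene camera read 0.047 and then 0.049 rad, a constant offset I put down to seeing only the handle's surface from one side.
- **Surroundings:** The paddle is back at 160 mm, and the press and the two jars beside it looked undisturbed in the last pictures. I did not check the other bystanders separately, but the hand never went near them. The force on the tool reads near zero.

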